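Open the ratchet jar holder

TASK

Open the jar holder right up so that the big glass jar can go in next: press the red release button on top of the sliding jaw fully down (it stays down by itself), then push the jaw back along its bar until it is fully home against the black end stop. Only press and push with the fingertips or the outside of the fingers: pinch and lift nothing, and leave the jar, pill crusher, spoon and eyeglass case where they stand.

Things in the scene. Friction and masses are not known exactly. Their poses are not given: they have to be found in the camera images.
- holder: Jar holder, fixed to the table: white base plate 120 x 250 x 12 mm along its own y axis, steel bar 16 mm wide along the middle, bar top 28 mm above the table, with a row of ratchet teeth on its +x side (out to x = 14 mm, same height). Origin: centre of the underside, on the table; z up. The jaw opens towards the holder's own +y.
- fixed_face (a point): Middle of the inner face of the fixed jaw, at holder y = -92 mm, 52 mm above the table. The fixed jaw, blue with a black rubber pad, stands at the -y end, 100 mm wide, its top 64 mm above the table.
- end_stop (a point): Middle of the top of the black end stop at the +y end, 46 mm above the table; it is 60 mm wide and spans holder y = 104 to 118 mm.
- jaw (a joint): Place of the blue sliding jaw on its bar, m, growing as it opens (to the holder's +y): at 0 its inner face is at holder y = -40 mm, 52 mm from the fixed jaw; at 0.100 it is home at the end stop. Jaw: 100 mm wide, 44 mm along the bar, 13 to 64 mm above the table. Ratcheted (8 mm play) until the release is pressed; then it slides with some 3 N friction and stays where left.
- release (a joint): How far the red release button is pressed down, in m: 0 up, 0.008 fully down. Moving it takes about 3 N and it stays down by itself; the ratchet is free from 0.005 on, but press it fully down.
- release_top (a point): Centre of the top of the red release button, 80 mm above the table when up, 72 mm when down. The button is round, 28 mm in diameter, flat top 20 mm across, in the middle of the jaw, 22 mm behind its inner face. The jaw's own top is at 64 mm (a thin black collar reaches 66 mm). It moves with the jaw.
- jaw_face (a point): Point on the middle of the sliding jaw's inner face (the one towards the fixed jaw), 52 mm above the table; the face is vertical, 100 mm wide and reaches from 13 to 64 mm above the table. Push here towards the holder's +y. It moves with the jaw; its axes are those of the holder.
- jar: Bystander: empty clear glass jar with steel twist lid, 96 mm diameter, 120 mm tall, standing beyond the holder; origin at the centre of its underside.
- crusher: Bystander: white plastic pill crusher, round, 68 mm diameter, 98 mm tall, standing beyond the holder; origin at the centre of its underside.
- spoon: Bystander: silver metal spoon, 160 mm long, lying on the table on the robot's side of the holder; origin near its middle, x axis along it.
- case: Bystander: dark blue eyeglass case, 66 x 160 x 42 mm, lying beyond the fixed jaw's end of the holder; origin at the centre of its underside.

How it is judged:
On the way, in this order (a step that is already met when the one before it is completed fails the run):
1. the release button is pressed fully down while the jaw still stands where the ratchet held it (value of joint release above 0.0065 m and value of joint jaw below 0.07 m), for 0.1 s.
2. the jaw is pushed fully home (value of joint jaw above 0.095 m and value of joint release above 0.005 m), for 0.2 s.
At the end, for the whole second after the job is handed in: The jaw rests within 5 mm of its end stop (joint above 0.095 m), the release is still down, and the jar, pill crusher, spoon and eyeglass case are each within 30 mm of where they stood (all of step 2 and velocity of joint jaw below 0.01 m/s and distance of each of jar, crusher, spoon, case from where it was at the start of the episode below 0.03 m); the robot touches nothing.
It fails at once if the sliding jaw is pinched: the fingers press on its inner and its outer face at once (contact force between each of jaw_c1, jaw_c2 and the fingers above 1 N).
It fails at once if a bystander is moved by more than 30 mm, knocked over or lifted (not (distance of each of jar, crusher, spoon, case from where it was at the start of the episode below 0.03 m) or angle between any of jar, crusher, spoon, case's own z axis and vertical above 0.5 rad or height (world z) of any of jar, crusher, spoon, case above 0.012 m).
It also fails if it takes over 38 s, if anything falls off the work surface, if the arm or the gripper's body presses on something with over 40 N, if the wrist force passes 120 N, or if a joint passes its speed limit or range.

ROBOT

A 6-joint arm with a two-finger parallel gripper is mounted at the origin on the work surface. World frame = base frame: x ahead of the robot, y to its left, z up, the work surface at z = 0. Lengths are in m, angles in rad, forces in N, time in s.
With the tool pointing down it reaches from about 0.35 to 0.85 m from the base axis. Payload 8.1 kg.
Tool frame: the origin (TCP) lies between the finger pads; the fingertips stand 14 mm ahead of it and the grasp point (between the pads) lies 5 mm behind it (robot.tip_reach is the z of the fingertips in the tool frame, in m); z points along the fingers, y is the line along which they close (so a half turn about z gives the same grasp; the last joint's range is limited). The gripper opens to 93 mm and grips with 3 to 60 N. Pads are 15 mm wide; open, the fingers measure 128 mm over their backs; the gripper's body (75 mm by 188 mm) begins 65 mm behind the grasp point.
Start: joints at [1.046, 0.13, 1.488, -0, 1.523, -0.085], TCP at [0.255, 0.543, 0.233] pointing down, gripper open.
Joint ranges: [-2.96, 2.96], [-0.89, 2.26], [0.02, 2.5], [-1.34, 4.48], [0, 2.73], [-2.66, 2.66]. Speed limits (rad/s): [2.39, 2.39, 2.79, 3.14, 3.14, 3.14].

INTERFACE

Orientations are given as a rotation vector (axis times angle).
In Python, from plant import robot gives the robot as it stands. The module is installed in compiled form; this text tells all that it offers.
- The arm moves only by the shell command python3 -m handwheel 'ROWS' [FORCE]. ROWS is JSON, a list of rows, each a list of 7 numbers: the closure, from -1 (fully open) to 1 (shut), then the shift along the tool's x, y, z each as a share of 100 cm, from -1 to 1, then the turn, a rotation vector about the tool's x, y, z each as a share of 180 degrees, from -1 to 1. In form: [[grip, tx, ty, tz, rx, ry, rz], ...]. A call has 1 to 20 rows; each row is the pose to reach, as a shift and turn from the pose commanded when the call began, along the tool's axes at that moment, turning the shorter way round; what a row does not reach only later rows make up. A row lasts 1/8 s, in which the tool goes at most 62.5 mm and 10.7 degrees, less where a joint would pass 70% of its speed; a pose out of reach is approached as far as the arm can. A call with a number of a shift or a turn outside -1 to 1 is refused whole. A call with a gripper value outside its range is refused whole. The fingers move at their own pace and stop on an object; FORCE is the grip in N (left out, the last holds). Time passes only in rows, so rows that repeat a pose let the fingers close. It gives the time, the measured TCP pose, the force, the opening and the grip force at its end, in the units of the state.
- robot.read_state(): the state, without advancing time (a new reading comes with each control period).
- robot.read_camera(name): name is "scene" or "top"; returns a dict with "frame" (420x560x3 uint8, red, green, blue), "fx", "fy", "cx", "cy" (pixels), "rvec" (rotation vector, rad) and "tvec" (3), from world to camera coordinates, as OpenCV has them. Camera axes: x right, y down, z forward; pixel columns grow to the right and rows downward; lengths in m; the calibration is good to about 2 mm. A picture is of the moment at which its call begins. There is no depth.
- robot.close_job(): hands the job in; it is judged then, once.
Trained networks look in a picture, given as the dict that the camera call returned (one of the last four; its "shot" number tells which), for a name from the list of things; names that differ only in an ending like _2 or _b are one class to them, and where a whole thing is asked for, a point or a joint stands for the part that bears it (a point fixed in the world has none). Each returns a list of dicts, best first, with "conf" (0 to 1); they miss things now and then, are a little off and sometimes report something else, mostly with a low value. They report only what shows in the picture. A call takes as long as a camera call.
- robot.regions_of(picture, name): "mask" (420x560 bool, what is visible of it) and "rect" ([left, top, right, bottom] in pixels, round what is visible of it).
The state is a dict: "t": time; "q": joint angles; "dq": joint speeds; "joint_torque": joint torques, N m; "tool_pos": TCP position; "orientation": TCP orientation; "force": force on the tool from outside, world axes, zero at the start; "wrist_torque": the same for the moment, N m; "opening": finger opening in m; "gripper_force": force on a finger pad.
Only numpy, scipy, OpenCV 4.12 (cv2) and the standard library are available. Lean on these libraries where they do the work, as an engineer would, in place of code of your own. Each camera call takes 0.05 s, during which the arm holds its last target. There are 200 camera calls.

## Working session

There is one attempt and no reset: what is moved stays moved. The work goes in short steps, Python scripts to look and compute and a shell command to move; the robot and the scene stay as the last step left them, time stands still between calls to the robot, and variables do not carry over. Pictures are saved under pics/ and viewed, at most 10 in all, crops included, and the job is handed in when it is done.

```bash
mkdir -p pics; cat > h.py <<'E'
import numpy as np, cv2
from plant import robot
def cam(p):
    R=cv2.Rodrigues(np.array(p["rvec"],float))[0]; t=np.array(p["tvec"],float).ravel()
    return R,t
def back(p,uv,z):
    R,t=cam(p); d=R.T@np.array([(uv[0]-p["cx"])/p["fx"],(uv[1]-p["cy"])/p["fy"],1]); c=-R.T@t
    return c+d*(z-c[2])/d[2]
def proj(p,X):
    R,t=cam(p); x=R@np.array(X,float)+t
    return np.array([p["fx"]*x[0]/x[2]+p["cx"],p["fy"]*x[1]/x[2]+p["cy"]])
def save(p,n,crop=None,s=1):
    f=p["frame"][:,:,::-1]
    if crop: f=f[crop[1]:crop[3],crop[0]:crop[2]]
    cv2.imwrite("pics/"+n,cv2.resize(f,None,fx=s,fy=s,interpolation=cv2.INTER_CUBIC))
E
python3 - <<'E'
from h import *
for c in ["top","scene"]:
    p=robot.read_camera(c); save(p,c+"0.png",s=1.4)
    R,t=cam(p); print(c,-R.T@t)
    for n in ["holder","jaw","release","release_top","jar","crusher","spoon","case"]:
        r=robot.regions_of(p,n)
        for k in r[:2]:
            ys,xs=np.nonzero(k["mask"]); m=(xs.mean(),ys.mean())
            z={"release":.078,"release_top":.078,"jaw":.064}.get(n,0.02)
            print(n,round(k["conf"],2),k["rect"],np.round(m,1),back(p,m,z).round(3), cv2.minAreaRect(np.c_[xs,ys].astype(np.float32)))
s=robot.read_state();print(s["tool_pos"],s["orientation"],s["t"],robot.tip_reach)
E
```

```text
top [ 0.50367399 -0.03584392  1.03227389]
holder 0.62 [203.3, 193.7, 319.8, 274.6] [263.  235.5] [0.575 0.01  0.02 ] ((262.9013366699219, 235.6492919921875), (113.06539154052734, 55.14500045776367), 16.113418579101562)
holder 0.62 [226.6, 121.6, 261.5, 160.9] [244.4 139.2] [0.792 0.05  0.02 ] ((244.0, 139.5), (39.0, 32.0), 90.0)
jaw 0.89 [237.8, 203.7, 269.0, 255.8] [252.7 230.5] [0.582 0.03  0.064] ((252.76417541503906, 230.57546997070312), (22.389768600463867, 47.38938522338867), 15.945395469665527)
jaw 0.53 [204.0, 194.0, 321.9, 277.6] [263.2 235.4] [0.572 0.008 0.064] ((262.7452697753906, 235.6415252685547), (112.77301025390625, 54.944217681884766), 15.945395469665527)
release 0.43 [292.2, 127.6, 336.8, 181.6] [314.5 155. ] [ 0.739 -0.103  0.078] ((315.0, 155.0), (52.0, 44.0), 90.0)
release_top 0.5 [243.3, 226.2, 261.1, 236.4] [251.9 230.5] [0.581 0.03  0.078] ((252.00001525878906, 230.50001525878906), (13.435027122497559, 13.435027122497559), 45.0)
jar 0.9 [289.9, 127.0, 334.9, 184.8] [313.9 155.6] [ 0.751 -0.106  0.02 ] ((313.9000244140625, 155.20001220703125), (44.721359252929
[... 1575 characters left out ...]
25, 213.5296173095703), (69.77535247802734, 150.8536834716797), 76.96664428710938)
crusher 0.78 [365.3, 224.9, 425.2, 305.6] [394.4 265. ] [0.766 0.072 0.02 ] ((394.0284729003906, 265.2990417480469), (49.06963348388672, 78.66075134277344), 11.070201873779297)
spoon 0.87 [228.2, 170.8, 307.5, 191.8] [263.3 181.9] [0.459 0.04  0.02 ] ((266.1128845214844, 181.1537322998047), (11.618318557739258, 81.01251220703125), 78.15792083740234)
case 0.59 [122.2, 208.1, 192.8, 293.2] [156.3 250.8] [ 0.524 -0.204  0.02 ] ((156.376708984375, 248.8287353515625), (83.25714874267578, 49.1597900390625), 65.55604553222656)
[0.25545345 0.54292294 0.23267514] [6.85277855e-01 3.06591613e+00 9.01686969e-05] 0.9 0.014
```

View pics/top0.png

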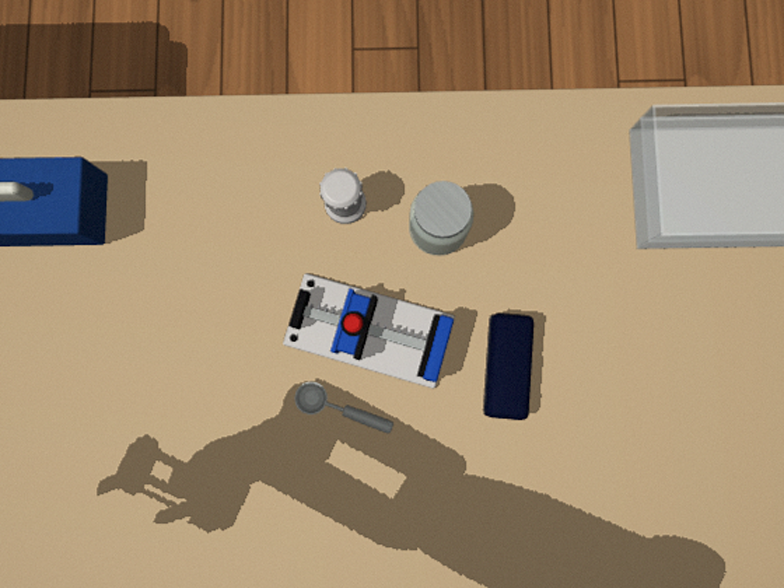

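View pics/scene0.png

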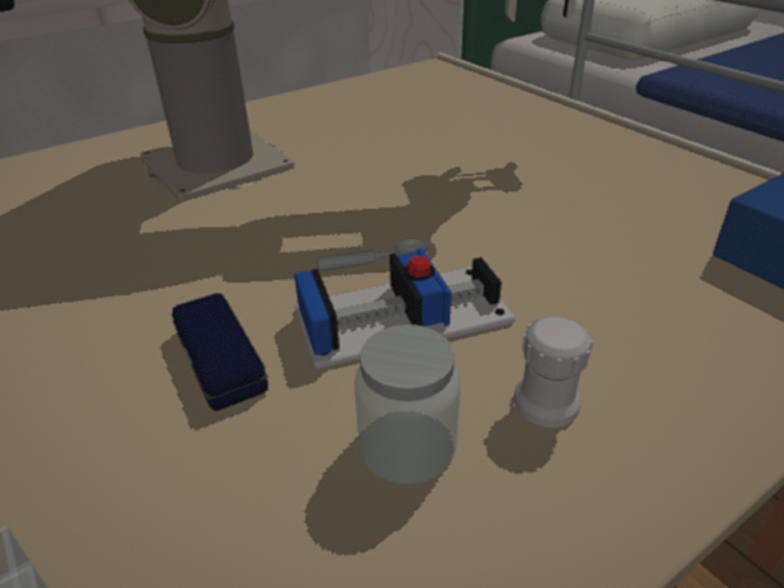

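The top view shows the holder with the jaw's red button at about (352,323) in the enlarged picture. It opens to the image left, which is world +y, tilted about 16°. The jar (441,217) and crusher (343,195) stand beyond it, the spoon (345,407) is on the near side and the case (508,365) is past the fixed jaw. The scene view agrees, and the button there is at (419,267).

```bash
cat >> h.py <<'E'
def red(p):
    f=p["frame"].astype(int); m=(f[...,0]>90)&(f[...,1]<50)&(f[...,2]<50)
    n,l,s,c=cv2.connectedComponentsWithStats(m.astype(np.uint8)); i=1+np.argmax(s[1:,4]); return c[i],s[i]
def toolshift(target,yaw_dir):
    from scipy.spatial.transform import Rotation as Ro
    s=robot.read_state(); R=Ro.from_rotvec(s["orientation"]).as_matrix()
    y=np.array([*yaw_dir,0.]);y/=np.linalg.norm(y);z=np.array([0,0,-1.]);T=np.c_[np.cross(y,z),y,z]
    return R.T@(np.array(target)-s["tool_pos"]), Ro.from_matrix(R.T@T).as_rotvec()/np.pi
E
python3 - <<'E'
from h import *
P=[];q=[]
for c in ["top","scene"]:
    p=robot.read_camera(c); uv,s=red(p); print(c,uv,s,back(p,uv,.073)); 
    R,t=cam(p); K=np.array([[p["fx"],0,p["cx"]],[0,p["fy"],p["cy"]],[0,0,1]]); P.append(K@np.c_[R,t]); q.append(np.array(uv,float).reshape(2,1))
    k=robot.regions_of(p,"holder")[0]["mask"]
    if c=="top":
        for n,z in (("holder",.03),("jaw",.064)):
            ys,xs=np.nonzero(robot.regions_of(p,n)[0]["mask"]); 
            w=np.array([back(p,(x,y),z)[:2] for x,y in zip(xs,ys)],np.float32)*1000
            r=cv2.minAreaRect(w); print(n,r); b=cv2.boxPoints(r); print(b)
X=cv2.triangulatePoints(P[0],P[1],q[0],q[1]).ravel(); X=X[:3]/X[3]; print("red",X)
a=np.radians(16); d=(np.sin(a),np.cos(a))
print(toolshift([X[0],X[1],.16],d))
E
```

```text
top [251.45390071 230.41134752] [245 224  14  14 141] [0.58181189 0.03180069 0.073     ]
holder ((574.4664306640625, 10.62005615234375), (245.41360473632812, 119.47190856933594), 73.002197265625)
[[ 481.46848   -89.26351 ]
 [ 595.7214   -124.18934 ]
 [ 667.46436   110.503624]
 [ 553.2115    145.42944 ]]
jaw ((581.398193359375, 29.714305877685547), (48.731231689453125, 100.23652648925781), 73.17205047607422)
[[526.37225   20.90124 ]
 [622.31647   -8.117109]
 [636.42413   38.527374]
 [540.4799    67.54572 ]]
scene [299.24087591 189.09489051] [292 183  15  14 137] [0.5823039  0.03296065 0.073     ]
red [0.58213426 0.03228999 0.07308843]
(array([-0.51300757, -0.32292559,  0.07265283]), array([-6.15746952e-06,  7.32367866e-07, -5.11061445e-02]))
```

```bash
python3 -m handwheel '[[1,-0.513,-0.323,0.072,0,0,-0.046],[1,-0.513,-0.323,0.072,0,0,-0.046],[1,-0.513,-0.323,0.072,0,0,-0.046],[1,-0.513,-0.323,0.072,0,0,-0.046],[1,-0.513,-0.323,0.072,0,0,-0.046],[1,-0.513,-0.323,0.072,0,0,-0.046],[1,-0.513,-0.323,0.072,0,0,-0.046],[1,-0.513,-0.323,0.072,0,0,-0.046],[1,-0.513,-0.323,0.072,0,0,-0.046],[1,-0.513,-0.323,0.072,0,0,-0.046],[1,-0.513,-0.323,0.072,0,0,-0.046],[1,-0.513,-0.323,0.072,0,0,-0.046],[1,-0.513,-0.323,0.072,0,0,-0.046],[1,-0.513,-0.323,0.072,0,0,-0.046]]' 10
python3 - <<'E'
from h import *
p=robot.read_camera("scene"); save(p,"s1.png",(180,80,440,300),2.5)
print(toolshift([.582,.032,.082],(.291,.957)),robot.read_state()["force"])
E
```

```text
t: 2.95
tool_pos: [0.5819, 0.0334, 0.161]
orientation: [0.46, 3.107, 0.0]
force: [-1.6, 0.8, -0.1]
opening: 0.0006
gripper_force: 0.0
(array([-0.00040849, -0.00118833,  0.07898717]), array([6.62956044e-05, 1.42865567e-04, 4.48042589e-04])) [ 0.34156132 -0.24689219  0.31810173]
```

View pics/s1.png

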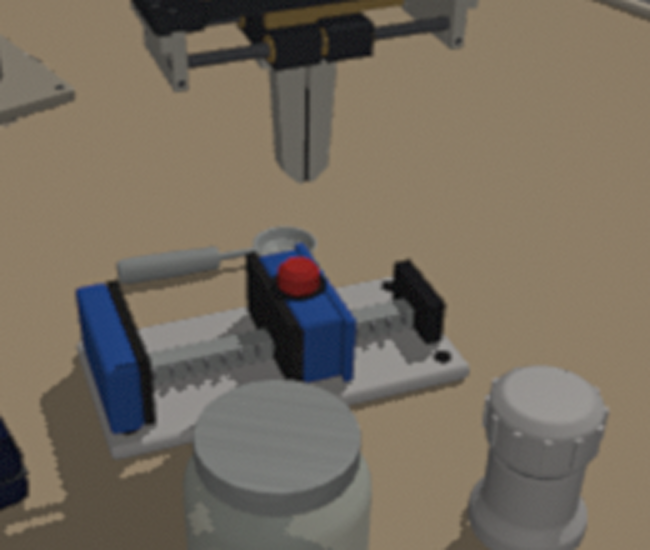

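The closed fingertips (305,180 in the crop) hang centred over the red button (300,275), with nothing else nearby. I'll press next.

```bash
python3 -m handwheel '[[1,0,-0.001,0.04,0,0,0],[1,0,-0.001,0.06,0,0,0],[1,0,-0.001,0.066,0,0,0],[1,0,-0.001,0.069,0,0,0],[1,0,-0.001,0.072,0,0,0],[1,0,-0.001,0.074,0,0,0],[1,0,-0.001,0.076,0,0,0],[1,0,-0.001,0.077,0,0,0],[1,0,-0.001,0.077,0,0,0],[1,0,-0.001,0.077,0,0,0]]'
python3 -c "
from h import *
p=robot.read_camera('scene'); save(p,'s2.png',(240,140,360,240),5)"
```

```text
t: 4.25
tool_pos: [0.5828, 0.0313, 0.0861]
orientation: [0.462, 3.105, 0.0]
force: [-6.5, 1.4, 16.3]
opening: 0.0006
gripper_force: 8.1
```

View pics/s2.png

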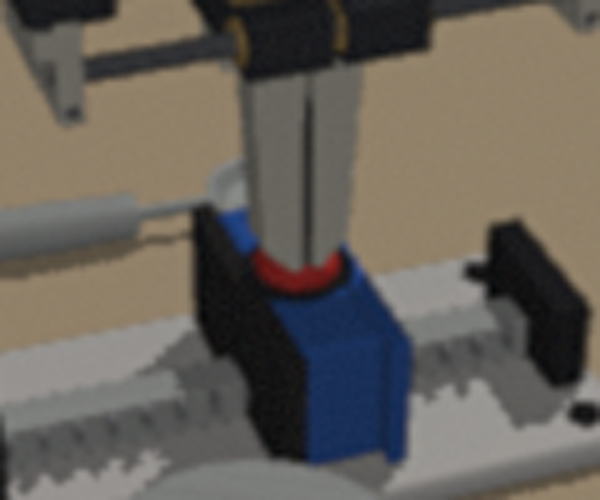

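The button (300,275) is now flush with its black collar under 16 N, well over the 3 N it needs, so it is fully down. Next I lift, move to the inner side and lower the fingers into the gap.

```bash
python3 -m handwheel '[[1,0,0,-0.015,0,0,0],[1,0,0,-0.03,0,0,0],[1,0,-0.03,-0.03,0,0,0],[1,0,-0.05,-0.03,0,0,0],[1,0,-0.05,-0.03,0,0,0],[1,0,-0.05,0,0,0,0],[1,0,-0.05,0.026,0,0,0],[1,0,-0.05,0.026,0,0,0]]'
python3 -c "
from h import *
p=robot.read_camera('scene'); save(p,'s3.png',(220,120,370,240),5);print(robot.read_state()['force'])"
```

```text
t: 5.3
tool_pos: [0.5651, -0.0158, 0.0551]
orientation: [-0.461, -3.102, -0.0]
force: [-1.3, 0.5, -0.0]
opening: 0.0003
gripper_force: 0.0
[-0.10080466 -0.69405442  0.15413889]
```

View pics/s3.png

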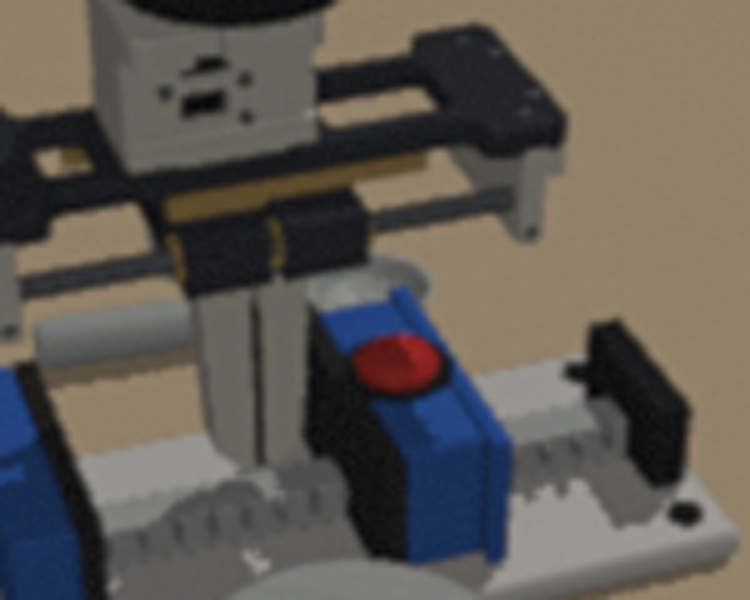

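The button stays down at (400,365). The fingers hang free in the gap beside the jaw's inner face (330,380), so I'll push now.

```bash
python3 -m handwheel '[[1,0,0.006,0,0,0,0],[1,0,0.012,0,0,0,0],[1,0,0.018,0,0,0,0],[1,0,0.024,0,0,0,0],[1,0,0.03,0,0,0,0],[1,0,0.036,0,0,0,0],[1,0,0.042,0,0,0,0],[1,0,0.048,0,0,0,0],[1,0,0.054,0,0,0,0],[1,0,0.06,0,0,0,0],[1,0,0.064,0,0,0,0],[1,0,0.067,0,0,0,0],[1,0,0.067,0,0,0,0]]'
python3 -c "
from h import *
p=robot.read_camera('scene'); save(p,'s4.png',(220,120,370,240),5);print(robot.read_state()['force'])
p=robot.read_camera('top');uv,s=red(p);print(uv,back(p,uv,.07))"
```

```text
t: 6.98
tool_pos: [0.5864, 0.0481, 0.0573]
orientation: [-0.462, -3.107, -0.001]
force: [-0.0, -0.1, -0.3]
opening: 0.0009
gripper_force: 0.0
[-0.06822235  1.50629487  0.50777434]Traceback (most recent call last):
  File "<string>", line 4, in <module>
    p=robot.read_camera('top');uv,s=red(p);print(uv,back(p,uv,.07))
                                    ~~~^^^
  File "h.py", line 18, in red
    n,l,s,c=cv2.connectedComponentsWithStats(m.astype(np.uint8)); i=1+np.argmax(s[1:,4]); return c[i],s[i]
                                                                      ~~~~~~~~~^^^^^^^^^
    return _wrapfunc(a, 'argmax', axis=axis, out=out, **kwds)
    return bound(*args, **kwds)
ValueError: attempt to get argmax of an empty sequence
```

View pics/s4.png

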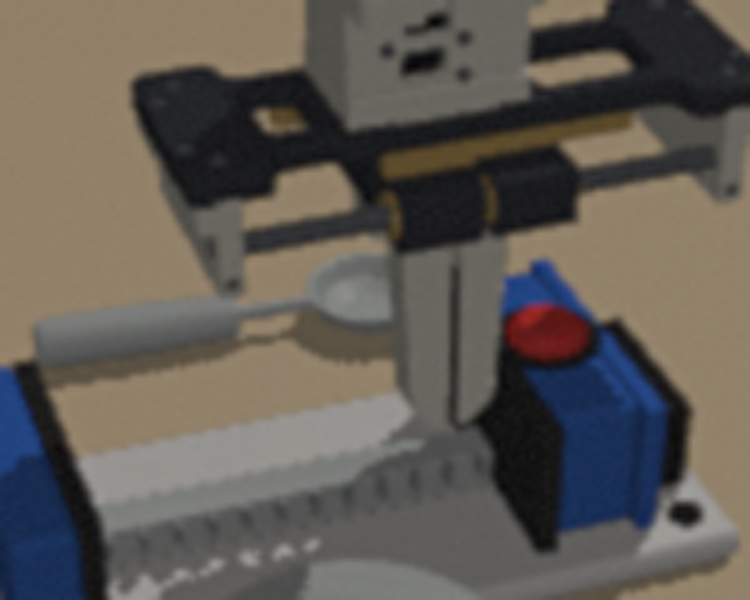

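The jaw (button at 548,333) is nearly against the black stop (650,400). I'll push a little more until the force rises.

```bash
python3 -m handwheel '[[1,0,0.003,0,0,0,0],[1,0,0.006,0,0,0,0],[1,0,0.008,0,0,0,0],[1,0,0.008,0,0,0,0],[1,0,0.008,0,0,0,0]]'
```

```text
t: 7.7
tool_pos: [0.5883, 0.0549, 0.0571]
orientation: [-0.462, -3.106, 0.001]
force: [-3.3, -3.9, -0.3]
opening: 0.0004
gripper_force: 2.5
```

```bash
python3 -m handwheel '[[1,0,0.002,0,0,0,0],[1,0,0.004,0,0,0,0],[1,0,0.005,0,0,0,0],[1,0,0.005,0,0,0,0],[1,0,0.005,0,0,0,0]]'
```

```text
t: 8.32
tool_pos: [0.5884, 0.0552, 0.0571]
orientation: [-0.463, -3.103, 0.012]
force: [-12.9, -24.1, 7.7]
opening: 0.0006
gripper_force: 13.5
```

The push stopped against 27 N with no further motion, so the jaw is home. Now I back off, rise and check.

```bash
python3 -m handwheel '[[1,0,-0.01,0,0,0,0],[1,0,-0.03,0,0,0,0],[1,0,-0.03,0,0,0,0],[1,0,-0.03,-0.05,0,0,0],[1,0,-0.03,-0.11,0,0,0],[1,0,-0.03,-0.16,0,0,0],[1,0,-0.03,-0.16,0,0,0],[1,0,-0.03,-0.16,0,0,0]]'
python3 -c "
from h import *
p=robot.read_camera('scene'); save(p,'s5.png',(100,100,440,360),2.2)
uv,s=red(p);X=back(p,uv,.069);print(uv,X,(X[:2]-[.5745,.0106])@[.291,.957]+.018);print(robot.read_state()['force'])"
```

```text
t: 9.32
tool_pos: [0.5817, 0.0317, 0.2172]
orientation: [-0.462, -3.107, -0.0]
force: [-0.0, 0.8, -0.5]
opening: 0.0006
gripper_force: 0.0
[332.95614035 184.96491228] [0.60169231 0.08989346 0.069     ] 0.1017968048060652
[-0.05124298  0.54386113 -1.57251187]
```

View pics/s5.png

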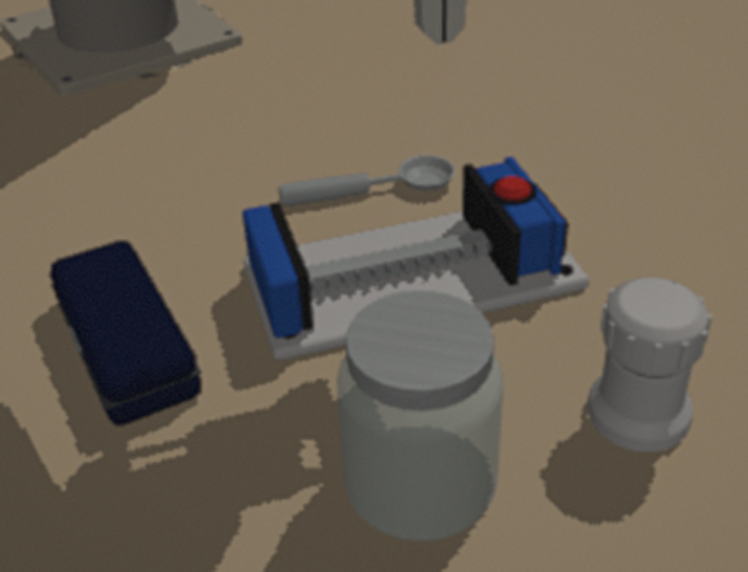

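The jaw is home against the stop, with its button at (513,188) still down and an estimated opening of about 0.10 m. The bystanders haven't moved and the arm is clear.

```bash
python3 -c "
from plant import robot
print(robot.close_job())"
```

```text
the job is handed in; nothing more can be done
None
```

The release button is fully down and the jaw is home against the end stop (camera estimate about 0.10 m), the bystanders look untouched in the last picture, and I handed the job in with the arm clear; no verdict came back.

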